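# Lock the bit driver's cap and hold it out level

### The arm

A 6-joint arm with a two-finger parallel gripper is mounted at the origin on a cart in front of the work surface, level with it; the furniture and walls round the work are solid. World frame = base frame: x ahead of the robot, y to its left, z up, the work surface at z = 0. Lengths are in mm, angles in rad, forces in N, time in s.
With the tool pointing down it reaches from about 300 to 850 mm from the base axis. Payload 5.4 kg.
Tool frame: the origin (TCP) lies midway between the tips of the shut fingers; the grasp point (between the pads) lies 19 mm behind it; z points along the fingers, y is the line along which they close (so a half turn about z gives the same grasp; the last joint's range is limited). The gripper opens to 85 mm and grips with 20 to 120 N. Pads are 22 mm wide; open, the fingers measure 114 mm over their backs; the gripper's body (76 mm by 85 mm) begins 54 mm behind the grasp point. The pads swing forward as they close: fully open they stand 13 mm farther back than shut.
Start: joints at [-1.32, 0.158, 1.597, -0, 1.386, -0.21], TCP at [255.657, -515.02, 231.299] pointing down, gripper open.
Joint ranges: [-2.91, 2.91], [-0.94, 2.29], [0.18, 2.7], [-1.29, 4.43], [0.17, 2.64], [-3, 3]. Speed limits (rad/s): [2.57, 2.57, 3.14, 3.14, 3.14, 3.14].

### API

Orientations are given as a rotation vector (axis times angle).
In Python, from station import r, get_image gives the robot as it stands.
- The arm moves only by the tool drive_tool, never from a script. Its argument "steps" is a list that holds one entry, the list of rows, each a list of 6 numbers: the shift along the tool's x, y, z as a fraction of full scale, then the turn, a rotation vector about the tool's x, y, z as a fraction of full scale. A call has 1 to 8 rows; each row is the pose to reach, as a shift and turn from the pose commanded when the call began, along the tool's axes at that moment, turning the shorter way round; what a row does not reach only later rows make up. Full scale, the value 1, is 0.4 m for a shift and pi rad for a turn. A row lasts 1/10 s, in which the tool goes at most 50 mm and 8.59 degrees, less where a joint would pass 70% of its speed; a pose out of reach is approached as far as the arm can. A call with a number of a shift or a turn outside -1 to 1 is refused whole. A call with a gripper value outside its range is refused whole. "fingers" is the closure, from 0 (fully open) to 1 (shut), set as the call begins (left out, the last holds). The fingers move at their own pace and stop on an object; the grip force is fixed at half the most. Time passes only in rows, so rows that repeat a pose let the fingers close. It gives the time, the measured TCP pose, the force, the opening and the grip force at its end, in the units of the state.
- r.read_state(): the state, without advancing time (a new reading comes with each control period).
- get_image(name): name is "scene" or "top"; returns a dict with "img" (420x560x3 uint8, red, green, blue), "z_map" (420x560 float32, mm along the optical axis (not along the pixel's ray), 0 where there is no reading), "K" (3x3 intrinsics, pixels), "camera_from_world" (4x4, takes a point from world to camera coordinates). Camera axes: x right, y up, looking along -z (the intrinsics and any distortion apply to the point x, -y, -z); pixel columns grow to the right and rows downward; lengths in mm; the calibration is good to about 2 mm. A picture is of the moment at which its call begins.
- r.close_job(): hands the job in; it is judged then, once.
The state is a dict: "t": time; "joint_pos": joint angles; "joint_vel": joint speeds; "effort": joint torques, N m; "tcp_pos": TCP position; "tool_rot": TCP orientation; "contact_force": force on the tool from outside, world axes, zero at the start; "torque": the same for the moment, N m; "finger_gap": finger opening in mm; "gripper_force": force on a finger pad.
Only numpy, scipy, OpenCV 4.12 (cv2) and the standard library are available. Lean on these libraries where they do the work, as an engineer would, in place of code of your own. Each camera call takes 0.05 s, during which the arm holds its last target. There are 200 camera calls.

### The job

The spare bits are kept in the handle of the orange bit driver that stands nose down in the wooden rack, and its black end cap is not locked. With the driver still in the rack, turn the cap clockwise (seen from above) to its stop at the locked mark, then draw the driver straight up out of the rack and lay it over, so that you finish holding it still and roughly level, a good 15 cm or more above the worktop, ready to be taken from you: do not put it down or let it go. Leave the green driver and the awl standing in the rack.

Things in the scene. Friction and masses are not known exactly. Their poses are not given: they have to be found in the camera images.
- tool_rack: Fixed wooden bench rack, 74 x 248 x 85 mm (own x, y, z): foot board, two end cheeks and a 20 mm thick top rail, upper face 85 mm above the worktop. Origin: centre of its underside. Three slots, 17.5 x 20 mm, go through the rail at y = -76, 0 and +76 mm; three tools stand in them nose down, in any order.
- driver_cap (a point): Centre of the black ribbed end cap (white line) of the orange bit driver: 39 mm across, 24 mm high, its top 12 mm above this point. Starts 178.5 mm above the worktop. Frame z runs from nose to cap. Below it the handle is 28 mm across for 10 mm, then at most 35 mm. Gripping and lifting the cap lifts the whole driver (about 0.14 kg).
- driver_nose (a point): Tip of the orange driver's nose, on its axis, 153.5 mm from the cap's centre; frame z points to the cap. Starts 25 mm above the worktop. The nose is 13 mm thick; a hexagon under the handle sits in the slot and keeps the driver from turning (10 degrees of play). The shoulder, 60 mm above the tip, rests on the rail: lift more than 60 mm to clear it.
- lock_cap (a joint): Turn of the end cap on the driver's handle: grows clockwise seen from above, starts between 0 and 0.35 rad, and stops at 1.2 rad, where the cap's white line meets the white mark on the handle: locked. It is stiff (about 0.03 N m) and stays where it is left.
- green_driver_mid (a point): Middle of the handle of the green driver (32 mm across, 140 mm long overall, its rounded end 41 mm above this point), a bystander standing in the rack.
- awl_mid (a point): Middle of the wooden handle of the awl (35 mm across, its rounded end 35 mm above this point), a bystander standing in the rack.
- drawer_box: Grey chest of drawers at the back of the worktop, fixed, 205 mm high; only to be kept clear of.

How it is judged:
By the outcome, as a careful person would: the job done as asked, in the order asked, and still so for the second after the job is handed in, while the arm keeps its last pose, push and grip.
It also fails if it takes over 42 s, if anything falls off the work surface, if the arm or the gripper's body presses on something with over 40 N, if the wrist force passes 120 N, or if a joint passes its speed limit or range.

## Working session

There is one attempt and no reset: what is moved stays moved. The work goes in short steps, Python scripts to look and compute and a tool call to move; the robot and the scene stay as the last step left them, time stands still between calls to the robot, and variables do not carry over. Pictures are saved under pics/ and viewed, at most 10 in all, crops included, and the job is handed in when it is done.

Besides the shell and the picture viewer there is one more tool, called after ">>>" by a JSON object that holds its "op" and its "data". drive_tool: Moves the arm, as the interface text tells. Shift numbers are shares of 0.4 m and turn numbers shares of pi rad, none past 1 either way. Its arguments: {"type":"object","properties":{"steps":{"type":"array","items":{"type":"array","items":{"type":"array","items":{"type":"number"}}}},"fingers":{"type":"number"}},"required":["steps"]}

```bash
mkdir -p pics; python3 - <<'E'
from station import r,get_image
import cv2,numpy as np,pickle
for n in("scene","top"):
    d=get_image(n); pickle.dump(d,open(n+".pkl","wb")); cv2.imwrite(f"pics/{n}0.png",d["img"][:,:,::-1])
    print(n,d["K"].tolist(),np.round(d["camera_from_world"],3).tolist())
print(r.read_state())
E
```

```text
scene [[532.9326772387951, 0.0, 271.19009285969776], [0.0, 532.9326772387951, 211.89978305561166], [0.0, 0.0, 1.0]] [[-0.571, -0.821, -0.004, 569.712], [0.407, -0.287, 0.867, -271.472], [-0.713, 0.494, 0.498, -636.917], [0.0, 0.0, 0.0, 1.0]]
top [[440.65083100283084, 0.0, 272.75989542836265], [0.0, 440.65083100283084, 206.30506033875838], [0.0, 0.0, 1.0]] [[0.021, -0.999, 0.025, 269.301], [0.991, 0.024, 0.132, -608.183], [-0.132, 0.022, 0.991, -918.467], [0.0, 0.0, 0.0, 1.0]]
{'t': 0.1, 'joint_pos': array([-1.32009547e+00,  1.59016910e-01,  1.59810172e+00, -1.46175630e-05,
        1.38621986e+00, -2.10046407e-01]), 'joint_vel': array([ 1.76212768e-04, -2.64000845e-04, -3.73458442e-03, -1.89769426e-03,
       -4.82997227e-05,  4.87755727e-04]), 'effort': array([ 2.78546611e-05, -3.96990824e+01, -3.32337463e+01, -3.06829961e-04,
        4.14812836e-03,  3.22330254e-05]), 'tcp_pos': array([ 255.52109328, -514.49554916,  230.40031301]), 'tool_rot': array([-3.05689534e+00, -7.16960975e-01,  7.82598421e-05]), 'contact_force': array([ 0.14660684,  0.33263985, -0.15005454]), 'torque': array([-0.03471042,  0.05060758,  0.01689146]), 'gripper_force': 0.0, 'finger_gap': 85.53905123335475}
```

View pics/scene0.png

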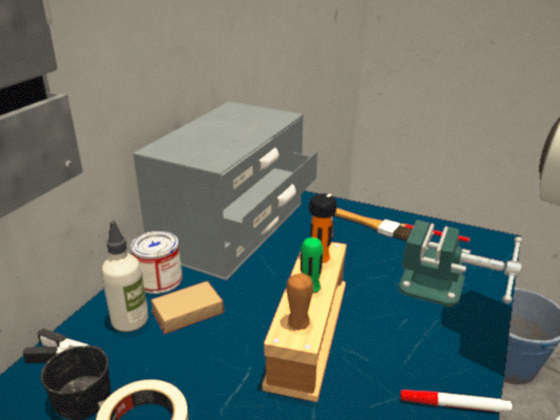

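View pics/top0.png

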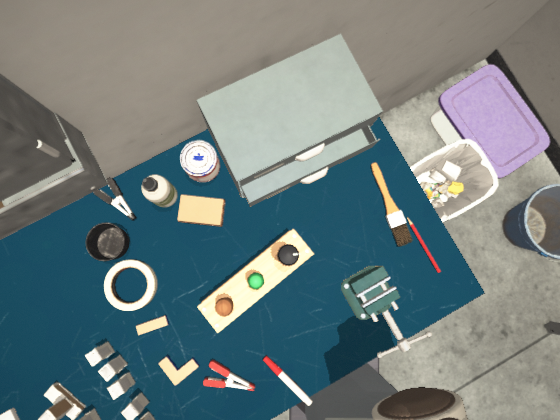

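The scene view shows the orange driver at (322,205), the green at (312,250) and the awl at (299,300). In the top view the cap is at about (288,255), the green driver at (256,281) and the awl at (224,307). An open drawer is nearby.

```bash
cat > h.py <<'E'
import numpy as np
from scipy.optimize import least_squares
def w(d,u,v,z):
    K=d["K"];M=d["camera_from_world"];c=np.linalg.inv(K)@[u,v,1];c=M[:3,:3].T@np.array([c[0],-c[1],-c[2]])
    o=-M[:3,:3].T@M[:3,3];return o+c*(z-o[2])/c[2]
def pix(d,p):
    c=d["camera_from_world"]@np.append(p,1);q=d["K"]@[c[0],-c[1],-c[2]];return q[:2]/q[2]
def dep(d,u,v):
    K=d["K"];M=d["camera_from_world"];z=d["z_map"][int(v),int(u)];c=np.linalg.inv(K)@[u,v,1]*z
    return M[:3,:3].T@(np.array([c[0],-c[1],-c[2]])-M[:3,3])
E
python3 - <<'E'
import pickle,cv2,numpy as np
from h import *
d=pickle.load(open("top.pkl","rb"));s=pickle.load(open("scene.pkl","rb"))
for n,u,v,z in(("cap",288,255,190),("green",256,281,150),("awl",224,307,150)): print(n,w(d,u,v,z),dep(d,u,v))
for u,v in((207,102),(345,42),(378,113),(243,200),(373,147),(314,176)):print(u,v,dep(d,u,v))
a=cv2.resize(d["img"][215:345,185:325],None,fx=5,fy=5,interpolation=2)[:300+300]
b=cv2.resize(s["img"][180:280,285:365],None,fx=6,fy=6,interpolation=2)
cv2.imwrite("pics/c1.png",a[:600,:,::-1]);cv2.imwrite("pics/c2.png",b[:,:,::-1])
E
```

```text
cap [494.23465357 257.08368705 190.        ] [494.23157913 257.09150229 190.13177282]
green [445.70895416 313.67356045 150.        ] [446.33033452 313.476226   167.25531651]
awl [397.1785385  371.52882021 150.        ] [398.12158279 370.7197343  160.00692275]
207 102 [768.1679275  410.55872848 208.78067332]
345 42 [962.28690566 133.24598065  80.20375125]
378 113 [756.94301381  96.59552312 207.81249514]
243 200 [ 6.19727712e+02  3.49260614e+02 -3.01814738e-01]
373 147 [ 7.50606741e+02  5.33790156e+01 -4.77343788e-01]
314 176 [654.8985104  202.90971075 115.96231092]
```

View pics/c1.png

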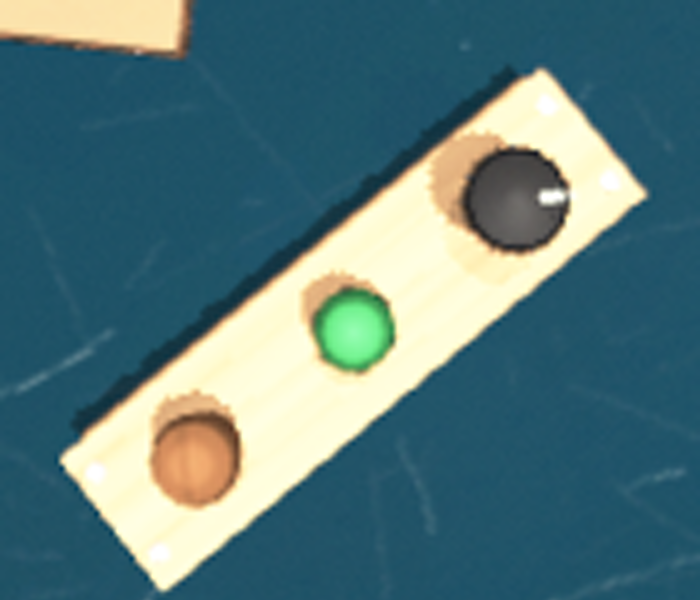

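View pics/c2.png

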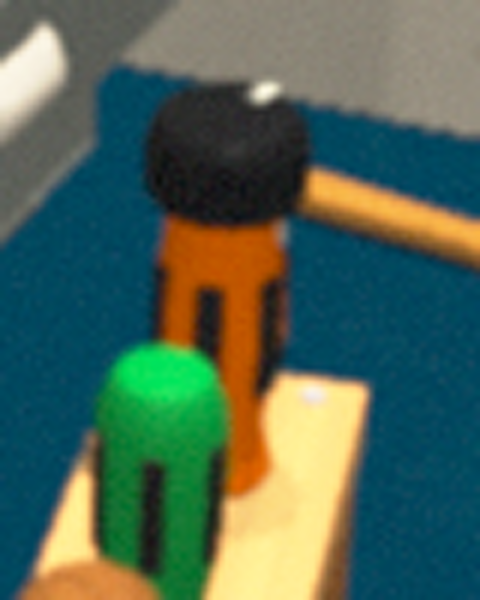

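```bash
cat > g.py <<'E'
import sys,numpy as np
from scipy.spatial.transform import Rotation as R
from station import r
# g.py x y z yaw(deg of closing line, tool down)
s=r.read_state();x,y,z,a=map(float,sys.argv[1:5]);R0=R.from_rotvec(s["tool_rot"])
a=np.radians(a);Y=np.array([np.cos(a),np.sin(a),0]);Z=np.array([0,0,-1.]);T=R.from_matrix(np.c_[np.cross(Y,Z),Y,Z])
print(np.round(R0.inv().apply(np.array([x,y,z])-s["tcp_pos"])/400,4),np.round((R0.inv()*T).as_rotvec()/np.pi,4),s["t"],np.round(s["joint_pos"],2),np.round(s["tcp_pos"],1))
E
python3 g.py 375 -130 300 -12
```

```text
[ 0.695  -0.7285 -0.1725] [-0.0005 -0.0003 -0.2867] 0.1 [-1.32  0.16  1.6  -0.    1.39 -0.21] [ 255.5 -514.5  230.4]
```

>>> {"op": "drive_tool", "data": {"steps": [[[0.07, -0.07, -0.1725, 0, 0, -0.03], [0.16, -0.17, -0.1725, 0, 0, -0.07], [0.25, -0.26, -0.1725, 0, 0, -0.11], [0.34, -0.355, -0.1725, 0, 0, -0.145], [0.43, -0.45, -0.1725, 0, 0, -0.18], [0.52, -0.545, -0.1725, 0, 0, -0.215], [0.61, -0.64, -0.1725, 0, 0, -0.25], [0.695, -0.7285, -0.1725, 0, 0, -0.287]]], "fingers": 0.3}}

```text
t: 0.9
tcp_pos: [365.7, -158.3, 300.0]
tool_rot: [-2.436, -1.983, -0.0]
contact_force: [0.2, -0.7, -0.6]
finger_gap: 60.3
gripper_force: 0.0
```

```bash
python3 g.py 494 257 270 40
```

```text
[1.0817 0.1033 0.0752] [ 1.000e-04 -0.000e+00 -2.873e-01] 0.9 [-0.71 -0.37  1.95  0.    1.56 -0.51] [ 365.7 -158.3  300. ]
```

>>> {"op": "drive_tool", "data": {"steps": [[[0.11, 0.01, 0, 0, 0, -0.035], [0.22, 0.02, 0, 0, 0, -0.07], [0.33, 0.03, 0, 0, 0, -0.11], [0.44, 0.04, 0, 0, 0, -0.145], [0.55, 0.05, 0, 0, 0, -0.18], [0.66, 0.06, 0, 0, 0, -0.215], [0.77, 0.07, 0, 0, 0, -0.25], [0.85, 0.08, 0, 0, 0, -0.287]]]}}

```text
t: 1.7
tcp_pos: [467.3, 168.3, 299.8]
tool_rot: [-1.325, -2.848, 0.0]
contact_force: [0.1, -0.5, 0.7]
finger_gap: 60.1
gripper_force: 0.0
```

>>> {"op": "drive_tool", "data": {"steps": [[[0, 0, 0, 0, 0, 0], [0, 0, 0, 0, 0, 0], [0, 0, 0, 0, 0, 0]]]}}

```text
t: 2.0
tcp_pos: [467.2, 164.9, 300.0]
tool_rot: [-1.337, -2.843, 0.001]
contact_force: [0.8, -0.1, 0.2]
finger_gap: 59.7
gripper_force: 0.0
```

```bash
python3 g.py 494 257 230 40
```

```text
[0.1346 0.1987 0.1749] [-0.0002 -0.     -0.0021] 2.0 [ 0.1  -0.09  1.72 -0.    1.52 -0.6 ] [467.2 164.9 300. ]
```

>>> {"op": "drive_tool", "data": {"steps": [[[0.04, 0.06, 0.04, 0, 0, 0], [0.08, 0.12, 0.08, 0, 0, 0], [0.11, 0.17, 0.13, 0, 0, 0], [0.1346, 0.1987, 0.175, 0, 0, -0.002], [0.1346, 0.1987, 0.175, 0, 0, -0.002], [0.1346, 0.1987, 0.175, 0, 0, -0.002], [0.1346, 0.1987, 0.175, 0, 0, -0.002]]]}}

```text
t: 2.7
tcp_pos: [494.8, 256.8, 231.8]
tool_rot: [1.327, 2.845, 0.002]
contact_force: [0.1, -0.1, 0.6]
finger_gap: 59.7
gripper_force: 0.0
```

```bash
python3 g.py 494 257 160 40; python3 - <<'E'
from station import get_image
import cv2,numpy as np
s=get_image("scene");b=cv2.resize(s["img"][100:280,240:440],None,fx=3,fy=3,interpolation=2)
t=get_image("top");a=cv2.resize(t["img"][200:380,230:340],None,fx=3,fy=3,interpolation=2)
cv2.imwrite("pics/p1.png",np.hstack([b,a])[:,:800,::-1])
E
```

```text
[ 0.0019 -0.0016  0.1794] [ 0.0006  0.0004 -0.0001] 2.7 [ 0.26  0.11  1.65 -0.    1.38 -0.44] [494.8 256.8 231.8]
```

View pics/p1.png

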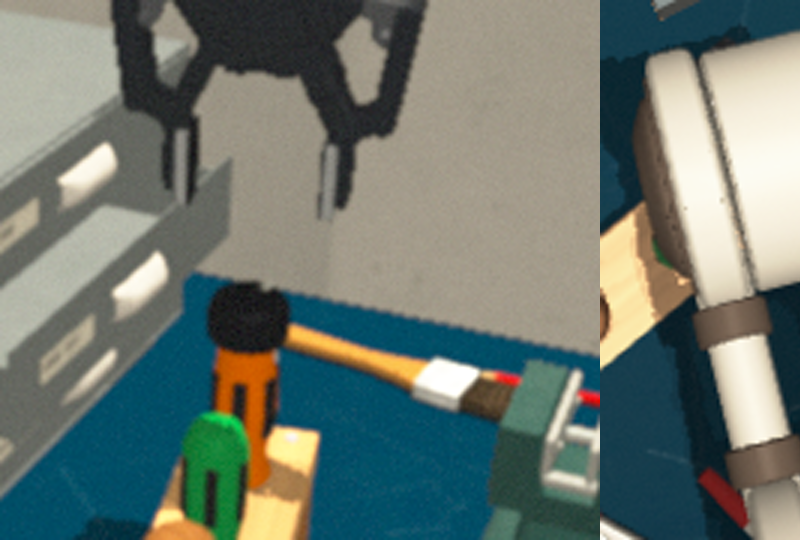

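The fingers at (183,200) and (327,215) straddle the cap at (250,315), so I'm descending.

>>> {"op": "drive_tool", "data": {"steps": [[[0.002, -0.0015, 0.06, 0, 0, 0], [0.002, -0.0015, 0.11, 0, 0, 0], [0.002, -0.0015, 0.15, 0, 0, 0], [0.002, -0.0015, 0.179, 0, 0, 0], [0.002, -0.0015, 0.179, 0, 0, 0], [0.002, -0.0015, 0.179, 0, 0, 0]]]}}

```text
t: 3.4
tcp_pos: [493.7, 258.0, 159.5]
tool_rot: [1.326, 2.847, 0.001]
contact_force: [-0.1, -0.1, 0.2]
finger_gap: 59.9
gripper_force: 0.0
```

>>> {"op": "drive_tool", "data": {"steps": [[[0, 0, 0, 0, 0, 0], [0, 0, 0, 0, 0, 0], [0, 0, 0, 0, 0, 0], [0, 0, 0, 0, 0, 0], [0, 0, 0, 0, 0, 0], [0, 0, 0, 0, 0, 0]]], "fingers": 1}}

```text
t: 4.0
tcp_pos: [494.2, 258.4, 160.2]
tool_rot: [1.325, 2.846, 0.003]
contact_force: [-0.2, 0.2, 6.2]
finger_gap: 37.6
gripper_force: 60.1
```

```bash
python3 -c "
from station import r;print(r.read_state())"
```

```text
{'t': 4.0, 'joint_pos': array([ 2.65105931e-01,  1.76158265e-01,  1.72201392e+00, -1.73102405e-05,
        1.24047834e+00, -4.34542598e-01]), 'joint_vel': array([ 1.46809774e-04,  1.28131678e-03,  1.08917791e-05, -1.58894224e-04,
       -1.08243930e-03,  1.82688512e-04]), 'effort': array([-3.42304038e-02, -3.55094111e+01, -2.87495506e+01,  1.29797918e-02,
       -5.50714368e-02, -2.04619937e-03]), 'tcp_pos': array([494.2102577 , 258.41143829, 160.24953086]), 'tool_rot': array([1.32457274, 2.84620989, 0.00295784]), 'contact_force': array([-0.16450509,  0.23916042,  6.21257927]), 'torque': array([-0.01458348,  0.05591181, -0.09983005]), 'gripper_force': 60.11195182800293, 'finger_gap': 37.63460910964516}
```

>>> {"op": "drive_tool", "data": {"steps": [[[0, 0, 0, 0, 0, 0.03], [0, 0, 0, 0, 0, 0.06], [0, 0, 0, 0, 0, 0.09], [0, 0, 0, 0, 0, 0.12], [0, 0, 0, 0, 0, 0.15], [0, 0, 0, 0, 0, 0.18], [0, 0, 0, 0, 0, 0.21], [0, 0, 0, 0, 0, 0.24]]]}}

```text
t: 4.8
tcp_pos: [495.0, 258.4, 160.3]
tool_rot: [2.283, 2.154, 0.006]
contact_force: [2.0, -0.7, 3.7]
finger_gap: 37.3
gripper_force: 60.0
```

```bash
python3 -c "
from station import r;s=r.read_state();print(s['torque'],s['contact_force'],s['joint_pos'],s['finger_gap'])"
```

```text
[-0.03207799 -0.54015372  0.08264268] [ 2.02516591 -0.66992216  3.69470596] [ 2.64906154e-01  1.76287605e-01  1.72166625e+00 -4.92643753e-04
  1.23879303e+00  3.23250405e-01] 37.266274894226285
```

Turned 43°, with no stop felt. I'll continue in small steps.

>>> {"op": "drive_tool", "data": {"steps": [[[0, 0, 0, 0, 0, 0.02], [0, 0, 0, 0, 0, 0.04], [0, 0, 0, 0, 0, 0.056], [0, 0, 0, 0, 0, 0.056]]]}}

```text
t: 5.2
tcp_pos: [495.1, 258.3, 160.3]
tool_rot: [2.46, 1.95, 0.007]
contact_force: [3.7, -0.4, 5.1]
finger_gap: 37.6
gripper_force: 60.2
```

```bash
python3 -c "
from station import r;s=r.read_state();print(s['torque'],s['contact_force'],s['joint_pos'],s['finger_gap'])"
```

```text
[-0.08545873 -0.717813   -0.01416432] [ 3.71413238 -0.38527409  5.14750309] [ 2.64774378e-01  1.76375029e-01  1.72157011e+00 -6.64605143e-04
  1.23864303e+00  4.95477136e-01] 37.61753919338582
```

>>> {"op": "drive_tool", "data": {"steps": [[[0, 0, 0, 0, 0, 0.015], [0, 0, 0, 0, 0, 0.03], [0, 0, 0, 0, 0, 0.045], [0, 0, 0, 0, 0, 0.045]]]}}

```text
t: 5.6
tcp_pos: [495.2, 258.2, 160.4]
tool_rot: [2.591, 1.772, 0.007]
contact_force: [3.9, 0.1, 5.3]
finger_gap: 37.2
gripper_force: 60.2
```

```bash
python3 -c "
from station import r;s=r.read_state();print(s['torque'],s['contact_force'],s['joint_pos'],s['finger_gap'],s['effort'])"
```

```text
[-0.24415904 -0.90101822 -0.01288042] [3.92115929 0.05385761 5.30241356] [ 2.64718116e-01  1.76355764e-01  1.72152572e+00 -9.14204937e-04
  1.23855258e+00  6.36336624e-01] 37.163233079229364 [  1.22966632 -35.05218029 -26.98483586   0.54615324   1.19416807
   0.28303999]
```

>>> {"op": "drive_tool", "data": {"steps": [[[0, 0, 0, 0, 0, 0.015], [0, 0, 0, 0, 0, 0.03], [0, 0, 0, 0, 0, 0.03]]]}}

```text
t: 5.9
tcp_pos: [495.3, 258.0, 160.4]
tool_rot: [2.671, 1.648, 0.008]
contact_force: [4.1, -1.7, 6.2]
finger_gap: 37.5
gripper_force: 60.2
```

```bash
cat > q.py <<'E'
from station import r
import numpy as np
s=r.read_state();print(np.round(s['torque'],3),np.round(s['contact_force'],1),np.round(s['joint_pos'],3),s['finger_gap'],np.round(s['effort'],3))
E
python3 q.py
```

```text
[-0.252 -0.94   0.078] [ 4.1 -1.7  6.2] [ 2.650e-01  1.760e-01  1.721e+00 -1.000e-03  1.238e+00  7.300e-01] 37.45654901631925 [  1.583 -35.079 -26.903   0.797   1.311   0.328]
```

>>> {"op": "drive_tool", "data": {"steps": [[[0, 0, 0, 0, 0, 0.015], [0, 0, 0, 0, 0, 0.03], [0, 0, 0, 0, 0, 0.03]]]}}

```text
t: 6.2
tcp_pos: [495.6, 257.9, 160.4]
tool_rot: [2.746, 1.52, 0.008]
contact_force: [4.2, -1.8, 5.4]
finger_gap: 37.4
gripper_force: 60.2
```

```bash
python3 q.py
```

```text
[-0.432 -1.094  0.03 ] [ 4.2 -1.8  5.4] [ 0.264  0.176  1.721 -0.002  1.238  0.825] 37.44993009855519 [  1.868 -35.142 -26.79    0.966   1.464   0.329]
```

>>> {"op": "drive_tool", "data": {"steps": [[[0, 0, 0, 0, 0, 0.015], [0, 0, 0, 0, 0, 0.03], [0, 0, 0, 0, 0, 0.03]]]}}

```text
t: 6.5
tcp_pos: [495.7, 257.7, 160.5]
tool_rot: [2.814, 1.389, 0.009]
contact_force: [4.7, -1.9, 4.8]
finger_gap: 37.5
gripper_force: 60.2
```

```bash
python3 q.py; python3 - <<'E'
from station import get_image
import cv2,numpy as np
s=get_image("scene");b=cv2.resize(s["img"][170:270,270:370],None,fx=6,fy=6,interpolation=2)
cv2.imwrite("pics/p2.png",b[:,:,::-1])
E
```

```text
[-0.491 -1.119  0.114] [ 4.7 -1.9  4.8] [ 0.264  0.176  1.721 -0.002  1.238  0.919] 37.492828027136476 [  2.1   -35.156 -26.737   1.141   1.518   0.363]
```

View pics/p2.png

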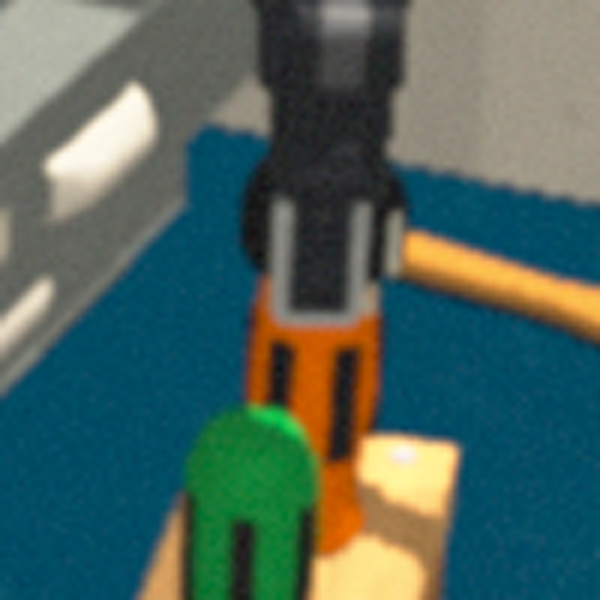

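The cap line at (395,240) is nearly above the handle mark at (370,295), and the handle has turned a little within its play. I'll press on to a firm stop.

>>> {"op": "drive_tool", "data": {"steps": [[[0, 0, 0, 0, 0, 0.01], [0, 0, 0, 0, 0, 0.02], [0, 0, 0, 0, 0, 0.03], [0, 0, 0, 0, 0, 0.03]]]}}

```text
t: 6.95
tcp_pos: [495.7, 257.6, 160.5]
tool_rot: [2.876, 1.256, 0.009]
contact_force: [4.8, -2.3, 4.7]
finger_gap: 37.4
gripper_force: 60.2
```

```bash
python3 q.py
```

```text
[-0.621 -1.148  0.164] [ 4.8 -2.3  4.7] [ 0.264  0.176  1.721 -0.002  1.238  1.013] 37.42548699383088 [  2.223 -35.128 -26.724   1.255   1.503   0.307]
```

>>> {"op": "drive_tool", "data": {"steps": [[[0, 0, 0, 0, 0, 0.01], [0, 0, 0, 0, 0, 0.02], [0, 0, 0, 0, 0, 0.03], [0, 0, 0, 0, 0, 0.03]]]}}

```text
t: 7.35
tcp_pos: [495.7, 257.6, 160.5]
tool_rot: [2.933, 1.119, 0.009]
contact_force: [4.9, -2.5, 5.6]
finger_gap: 37.5
gripper_force: 60.2
```

```bash
python3 q.py
```

```text
[-0.651 -1.155  0.116] [ 4.9 -2.5  5.6] [ 0.264  0.176  1.721 -0.003  1.238  1.107] 37.528505733693386 [  2.336 -35.069 -26.728   1.323   1.451   0.292]
```

```bash
python3 - <<'E'
from station import get_image
import cv2,numpy as np
s=get_image("scene");b=cv2.resize(s["img"][170:270,270:370],None,fx=6,fy=6,interpolation=2)
cv2.imwrite("pics/p3.png",b[:,:,::-1])
E
```

```text
(no output)
```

View pics/p3.png

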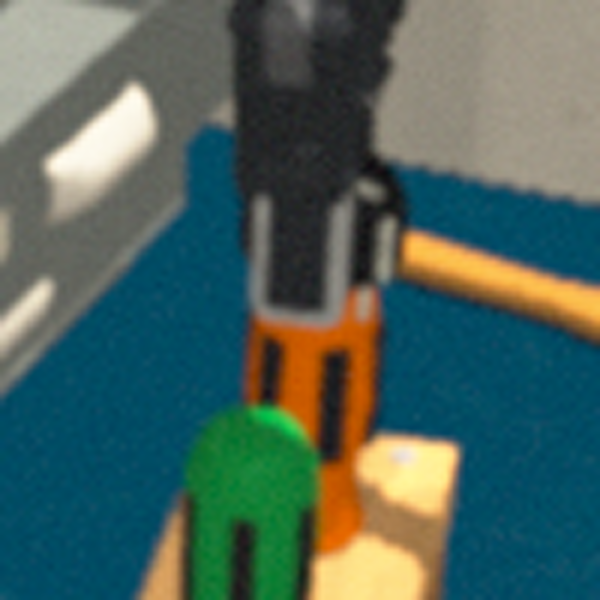

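The cap line at (385,248) and the handle mark at (365,300) moved together. I'll compute their azimuths.

```bash
python3 - <<'E'
import pickle,numpy as np
from h import *
s=pickle.load(open("scene.pkl","rb"))
o=-s["camera_from_world"][:3,:3].T@s["camera_from_world"][:3,3];c=np.array([494.7,257.3]);print(o,np.degrees(np.arctan2(*(o[:2]-c)[::-1])))
print("axis",[pix(s,[*c,z]).round(1).tolist() for z in(190,178,160,150)])
for a in range(-170,-40,10):
    u=np.array([np.cos(np.radians(a)),np.sin(np.radians(a))])
    print(a,*[pix(s,[*(c+rr*u),z]).round(1) for rr,z in((19.5,178.5),(14,161),(17.5,152))])
E
```

```text
[-18.64195366 704.27794153 554.59675072] 138.95320575555684
axis [[323.4, 197.6], [323.1, 204.8], [322.5, 215.5], [322.2, 221.4]]
-170 [333.5 209.2] [329.9 218.4] [331.4 224.5]
-160 [334.9 208.3] [330.9 217.7] [332.6 223.7]
-150 [335.8 207.3] [331.6 217. ] [333.5 222.8]
-140 [336.4 206.2] [332.  216.2] [334.  221.8]
-130 [336.6 205.1] [332.1 215.4] [334.2 220.7]
-120 [336.3 203.9] [332.  214.5] [334.  219.7]
-110 [335.7 202.8] [331.5 213.7] [333.4 218.6]
-100 [334.7 201.8] [330.8 212.9] [332.5 217.7]
-90 [333.3 200.8] [329.8 212.2] [331.3 216.8]
-80 [331.7 200. ] [328.7 211.6] [329.9 216. ]
-70 [329.8 199.3] [327.3 211.1] [328.2 215.3]
-60 [327.7 198.7] [325.8 210.7] [326.4 214.8]
-50 [325.4 198.4] [324.2 210.4] [324.4 214.5]
```

>>> {"op": "drive_tool", "data": {"steps": [[[0, 0, 0, 0, 0, 0.01], [0, 0, 0, 0, 0, 0.02], [0, 0, 0, 0, 0, 0.03], [0, 0, 0, 0, 0, 0.03]]]}}

```text
t: 7.8
tcp_pos: [495.6, 257.5, 160.5]
tool_rot: [2.982, 0.979, 0.009]
contact_force: [4.7, -3.0, 6.1]
finger_gap: 37.7
gripper_force: 60.3
```

```bash
python3 q.py
```

```text
[-0.628 -1.12   0.042] [ 4.7 -3.   6.1] [ 0.264  0.176  1.721 -0.003  1.238  1.201] 37.67275490693403 [  2.367 -34.988 -26.753   1.332   1.366   0.26 ]
```

```bash
cat > prof.py <<'E'
import cv2,numpy as np,pickle
from station import get_image
p2=cv2.imread("pics/p2.png");p3=cv2.imread("pics/p3.png")
n=get_image("scene")["img"][:,:,::-1];pickle.dump(n,open("n.pkl","wb"))
s0=pickle.load(open("scene.pkl","rb"))["img"][:,:,::-1]
f=lambda im:cv2.resize(im[170:270,270:370],None,fx=6,fy=6,interpolation=2)
for nm,im in(("0",f(s0)),("p2",p2),("p3",p3),("now",f(n))):
    print(nm,"stripe",im[355:395,228:400:6,2].mean(0).astype(int).tolist())
    print("  mark(blue) row290-310",im[290:312,320:400:6,0].mean(0).astype(int).tolist(),"cap row230-260",im[230:262,340:412:6].mean((0,2)).astype(int).tolist())
E
python3 prof.py
```

```text
0 stripe [1, 2, 6, 33, 89, 147, 177, 183, 177, 141, 79, 34, 24, 48, 106, 169, 194, 193, 191, 178, 130, 62, 33, 60, 91, 69, 16, 0, 2]
  mark(blue) row290-310 [0, 0, 0, 0, 0, 0, 0, 17, 62, 93, 93, 92, 95, 95] cap row230-260 [26, 25, 26, 25, 26, 24, 24, 26, 33, 70, 123, 156]
p2 stripe [0, 0, 23, 82, 144, 171, 152, 92, 32, 29, 73, 137, 186, 204, 206, 206, 194, 149, 80, 32, 33, 76, 138, 179, 173, 114, 29, 0, 2]
  mark(blue) row290-310 [45, 41, 44, 49, 67, 104, 126, 126, 115, 104, 91, 98, 100, 100] cap row230-260 [40, 60, 102, 129, 115, 68, 34, 53, 108, 138, 128, 133]
p3 stripe [1, 0, 32, 95, 136, 116, 56, 29, 62, 127, 181, 201, 203, 204, 196, 154, 85, 36, 28, 57, 117, 176, 199, 182, 130, 62, 16, 2, 0]
  mark(blue) row290-310 [59, 94, 123, 125, 96, 50, 79, 117, 108, 72, 85, 99, 100, 100] cap row230-260 [131, 111, 65, 30, 22, 38, 79, 124, 130, 89, 74, 127]
now stripe [0, 3, 37, 86, 109, 78, 37, 55, 120, 176, 199, 202, 203, 193, 150, 81, 36, 29, 52, 111, 175, 199, 194, 168, 106, 40, 10, 4, 3]
  mark(blue) row290-310 [117, 129, 117, 74, 23, 57, 103, 113, 69, 46, 79, 98, 101, 100] cap row230-260 [92, 46, 24, 26, 35, 73, 123, 140, 100, 47, 62, 122]
```

The cap line (about -169°) and the handle mark (about -169°) now coincide, and the handle follows the cap rigidly. So the cap is at its stop, and I'm drawing the driver straight up.

>>> {"op": "drive_tool", "data": {"steps": [[[0, 0, -0.02, 0, 0, 0], [0, 0, -0.05, 0, 0, 0], [0, 0, -0.09, 0, 0, 0], [0, 0, -0.13, 0, 0, 0], [0, 0, -0.17, 0, 0, 0], [0, 0, -0.21, 0, 0, 0], [0, 0, -0.25, 0, 0, 0], [0, 0, -0.25, 0, 0, 0]]]}}

```text
t: 8.65
tcp_pos: [493.7, 258.6, 261.6]
tool_rot: [-2.985, -0.98, -0.005]
contact_force: [-0.5, 0.6, -0.1]
finger_gap: 37.6
gripper_force: 62.0
```

```bash
python3 q.py;python3 - <<'E'
from station import get_image
import cv2,numpy as np
s=get_image("scene");b=cv2.resize(s["img"][110:260,250:400],None,fx=4,fy=4,interpolation=2)
cv2.imwrite("pics/p4.png",b[:,:,::-1])
E
```

```text
[ 0.024 -0.045  0.029] [-0.5  0.6 -0.1] [0.265 0.09  1.611 0.    1.436 1.202] 37.620221497384065 [ 1.3000e-02 -3.7185e+01 -3.3422e+01 -3.0000e-03  3.0300e-01 -2.0000e-03]
```

View pics/p4.png

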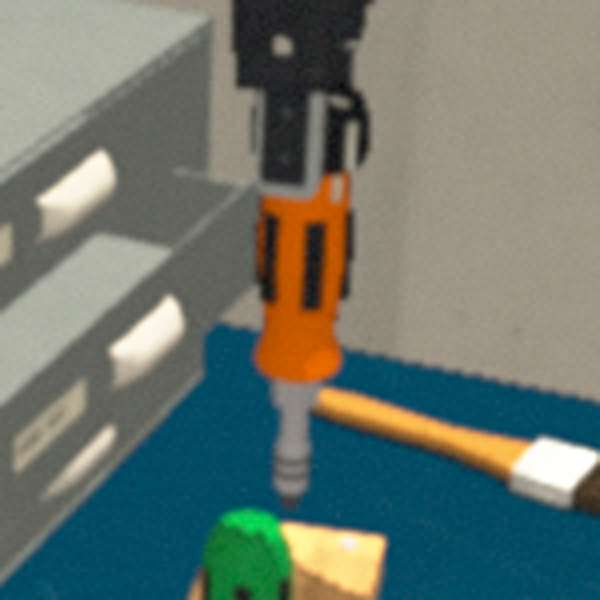

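>>> {"op": "drive_tool", "data": {"steps": [[[0, 0, -0.06, 0, 0, 0], [0, 0, -0.13, 0, 0, 0], [0, 0, -0.2, 0, 0, 0], [0, 0, -0.27, 0, 0, 0], [0, 0, -0.34, 0, 0, 0], [0, 0, -0.41, 0, 0, 0], [0, 0, -0.48, 0, 0, 0], [0, 0, -0.52, 0, 0, 0]]]}}

```text
t: 9.5
tcp_pos: [492.9, 258.2, 468.0]
tool_rot: [-2.985, -0.979, -0.0]
contact_force: [-0.3, 0.2, -1.1]
finger_gap: 37.2
gripper_force: 62.0
```

```bash
python3 q.py; python3 - <<'E'
from station import r
import numpy as np
from scipy.spatial.transform import Rotation as R
s=r.read_state();R0=R.from_rotvec(s["tool_rot"]);a=s["joint_pos"][0]
print(R0.inv().apply([np.sin(a),-np.cos(a),0])/2,s["tcp_pos"],s["t"])
E
```

```text
[-0.01  -0.031 -0.041] [-0.3  0.2 -1.1] [0.265 0.078 1.226 0.    1.837 1.202] 37.174037223091815 [-8.5000e-02 -3.7505e+01 -3.3285e+01 -7.0000e-03 -1.7900e-01  0.0000e+00]
[-1.80328356e-01  4.66349297e-01 -1.32816264e-04] [492.92536896 258.19528894 467.97115135] 9.5
```

>>> {"op": "drive_tool", "data": {"steps": [[[0, 0, 0, -0.006, 0.015, 0], [0, 0, 0, -0.015, 0.039, 0], [0, 0, 0, -0.025, 0.065, 0], [0, 0, 0, -0.036, 0.093, 0], [0, 0, 0, -0.047, 0.121, 0], [0, 0, 0, -0.058, 0.15, 0], [0, 0, 0, -0.069, 0.178, 0], [0, 0, 0, -0.08, 0.207, 0]]]}}

```text
t: 10.3
tcp_pos: [492.4, 258.1, 465.0]
tool_rot: [2.774, 0.91, 1.061]
contact_force: [0.3, -0.4, -1.0]
finger_gap: 37.6
gripper_force: 62.0
```

```bash
python3 q.py
```

```text
[-0.134  0.456  0.025] [ 0.3 -0.4 -1. ] [ 0.265 -0.461  1.834 -0.     1.072  1.202] 37.55211530329189 [-2.2000e-02 -1.5532e+01 -3.9486e+01 -1.7000e-02 -1.6680e+00  1.0000e-02]
```

>>> {"op": "drive_tool", "data": {"steps": [[[0.03, 0.012, 0.011, -0.009, 0.023, 0], [0.07, 0.027, 0.025, -0.021, 0.054, 0], [0.11, 0.042, 0.04, -0.033, 0.086, 0], [0.15, 0.058, 0.055, -0.046, 0.12, 0], [0.19, 0.073, 0.07, -0.058, 0.15, 0], [0.23, 0.089, 0.084, -0.071, 0.184, 0], [0.27, 0.104, 0.099, -0.084, 0.217, 0], [0.308, 0.119, 0.1125, -0.1, 0.259, 0]]]}}

```text
t: 11.1
tcp_pos: [592.0, 290.1, 508.0]
tool_rot: [2.29, 0.81, 1.95]
contact_force: [-0.2, 0.7, -1.1]
finger_gap: 37.0
gripper_force: 62.2
```

>>> {"op": "drive_tool", "data": {"steps": [[[0, 0, 0, 0, 0, 0], [0, 0, 0, 0, 0, 0], [0, 0, 0, 0, 0, 0], [0, 0, 0, 0, 0, 0], [0, 0, 0, 0, 0, 0]]]}}

```text
t: 11.6
tcp_pos: [591.9, 290.4, 510.5]
tool_rot: [2.288, 0.809, 1.953]
contact_force: [-0.2, -0.0, -0.2]
finger_gap: 37.2
gripper_force: 62.1
```

```bash
python3 q.py; python3 - <<'E'
from station import r,get_image
import cv2,numpy as np
from scipy.spatial.transform import Rotation as R
s=r.read_state();print("z axis",R.from_rotvec(s["tool_rot"]).as_matrix()[:,2],s["t"],abs(s["joint_vel"]).max())
b=get_image("scene")["img"];t=get_image("top")["img"]
cv2.imwrite("pics/p5.png",cv2.resize(np.hstack([b[:,160:],t[:,160:]]),(800,420))[:,:,::-1])
E
```

```text
[-0.212  0.648 -0.004] [-0.2 -0.  -0.2] [ 0.235 -0.459  2.069  0.437  0.195  0.762] 37.18917321898609 [-3.0000e-03 -2.0866e+01 -3.9121e+01  3.4300e-01 -3.9450e+00  1.8000e-02]
z axis [ 0.92777063  0.30589868 -0.21369992] 11.6 0.008909018006594185
```

View pics/p5.png

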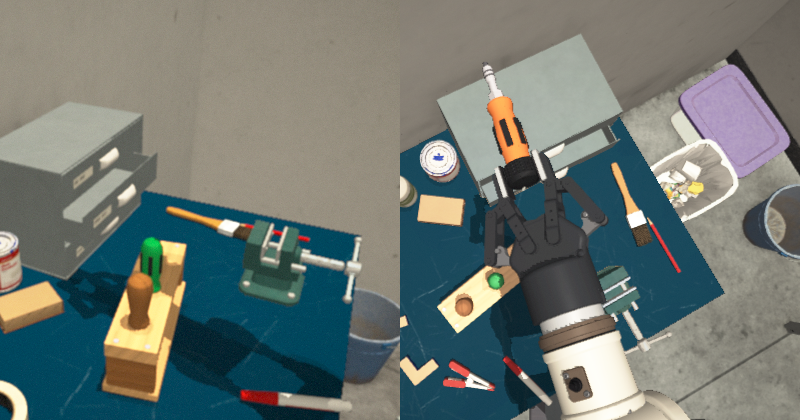

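The driver is out and held about 12° nose-down over the chest, with the green driver and awl still standing in the rack. I'll raise it a little to level it further.

>>> {"op": "drive_tool", "data": {"steps": [[[0.04, 0.015, -0.009, 0, 0, 0], [0.09, 0.035, -0.021, 0, 0, 0], [0.14, 0.054, -0.033, -0.004, 0.01, 0], [0.19, 0.073, -0.044, -0.009, 0.024, 0], [0.228, 0.088, -0.053, -0.014, 0.037, 0], [0.228, 0.088, -0.053, -0.019, 0.05, 0], [0.228, 0.088, -0.053, -0.024, 0.062, 0], [0.228, 0.088, -0.053, -0.024, 0.062, 0]]]}}

```text
t: 12.5
tcp_pos: [592.3, 278.3, 613.7]
tool_rot: [2.09, 0.758, 2.193]
contact_force: [-0.0, 0.6, -0.6]
finger_gap: 37.3
gripper_force: 62.1
```

>>> {"op": "drive_tool", "data": {"steps": [[[0, 0, 0, 0, 0, 0], [0, 0, 0, 0, 0, 0], [0, 0, 0, 0, 0, 0], [0, 0, 0, 0, 0, 0], [0, 0, 0, 0, 0, 0], [0, 0, 0, 0, 0, 0]]]}}

```text
t: 13.1
tcp_pos: [592.4, 278.7, 613.5]
tool_rot: [2.092, 0.76, 2.192]
contact_force: [0.5, -0.7, -1.3]
finger_gap: 37.5
gripper_force: 62.1
```

```bash
python3 q.py; python3 - <<'E'
from station import r,get_image
import cv2,numpy as np
from scipy.spatial.transform import Rotation as R
s=r.read_state();print("z axis",R.from_rotvec(s["tool_rot"]).as_matrix()[:,2],s["t"],abs(s["joint_vel"]).max(),s["tcp_pos"])
t=get_image("top")["img"]
cv2.imwrite("pics/p6.png",cv2.resize(t[20:170,210:340],None,fx=4,fy=4,interpolation=2)[:,:,::-1])
E
```

```text
[-0.261  0.695 -0.026] [ 0.5 -0.7 -1.3] [ 0.183 -0.514  2.023  1.107  0.171  0.106] 37.490411772781606 [ 1.2000e-02 -1.9289e+01 -3.9561e+01  6.6800e-01 -2.0250e+00  9.0000e-03]
z axis [ 0.94410334  0.32929493 -0.01528811] 13.1 0.006170058055643006 [592.40067351 278.73895413 613.50965342]
```

View pics/p6.png

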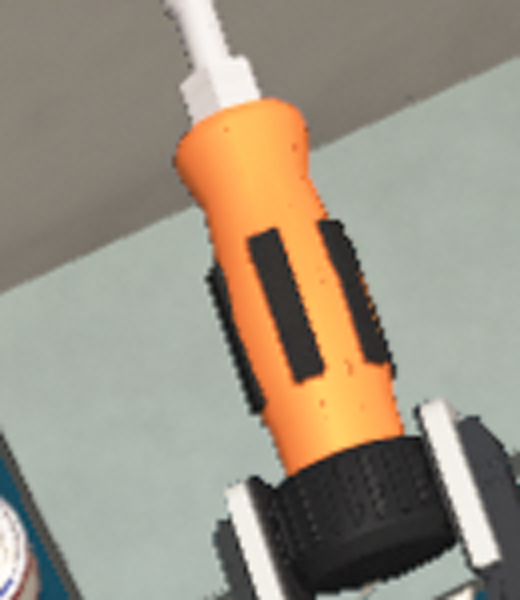

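The driver is held level and securely. Joint 5 is close to its limit, so I'll back off a touch and hand in.

>>> {"op": "drive_tool", "data": {"steps": [[[0, 0, 0, 0.003, -0.008, 0], [0, 0, 0, 0.006, -0.016, 0], [0, 0, 0, 0.008, -0.021, 0], [0, 0, 0, 0.008, -0.021, 0], [0, 0, 0, 0.008, -0.021, 0], [0, 0, 0, 0.008, -0.021, 0]]]}}

```text
t: 13.75
tcp_pos: [592.4, 278.7, 612.9]
tool_rot: [2.165, 0.786, 2.112]
contact_force: [-1.1, 0.5, -0.9]
finger_gap: 37.5
gripper_force: 62.1
```

```bash
python3 q.py; python3 -c "
from station import r
print(r.close_job())"
```

```text
[-0.29   0.664 -0.017] [-1.1  0.5 -0.9] [ 0.183 -0.511  1.981  0.687  0.242  0.524] 37.481734027677604 [ 7.0000e-03 -1.9504e+01 -3.9737e+01  6.8400e-01 -3.4770e+00 -1.0000e-02]
the job is handed in; nothing more can be done
None
```

I turned the cap clockwise until its line met the handle mark and handle and cap turned together, drew the driver straight up, and handed in at 13.8 s holding it roughly 5° nose-down about 60 cm above the worktop. The green driver and awl were still standing in the rack; no sharp torque rise marked the stop, so "locked" rests on that alignment.

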